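# Shut the sliding lid of the tea chest and pin it

### The job

Slide the lid of the wooden tea chest fully shut so that its steel lug enters the fork on the end of the chest and the holes line up. Then take the headed steel pin from its wooden stand and push it down through the fork and lug holes until its collar sits flush on the fork, and let it go. Leave the cup, the jar and the brass bowl where they are.

Things in the scene. Friction and masses are not known exactly. Their poses are not given: they have to be found in the camera images.
- chest: Fixed low tea chest of brown wood, 220 mm long (its x), 160 wide (its y), side walls 106 high. Origin: centre of its underside, on the table. The lid slides shut towards its +x; from its +x end a steel fork stands out: two level ears 50 mm wide, 8 thick, x = 110 to 158, at z = 82 to 90 and 100 to 108 mm, with 5 mm cheeks at the sides and upright 15 mm holes in line at x = 135, y = 0.
- fork_hole (a point): Centre of the hole's mouth on the top face of the fork's upper ear (z = 108 mm over the table); axes as the chest's.
- catch_ball (a point): Sprung steel ball (8 mm) in the side of the lower ear's hole, seen in a small housing on the fork's end (to chest x = 170, z = 79 to 93 mm). It stands 5 mm into the hole from the chest's +x side, sprung with 3 to 6 N, so the pin does not drop home by itself: it must be pushed down past the ball with roughly 3 to 12 N.
- lid (a joint): How far the lid is open, m: 0 is shut, on its stop, with the lug's hole in line with the fork's; at most 0.09. It slides along the chest's x with about 2.5 N of friction and stays where left. The lid is a wooden board 200 x 138 x 10 mm, top face at z = 100 mm; a steel lug on its +x end, 34 mm wide, 6 thick, with a 15 mm hole, goes between the ears.
- batten_top (a point): Top centre of the wooden cross batten on the lid, z = 124 mm over the table; push or grip it to move the lid. The batten is 14 mm thick (chest's x), 90 long (chest's y), 24 high over the lid. Moves with the lid; axes as the chest's. With the lid shut it lies 105 mm from the hole's axis, towards the chest's -x.
- stand: Fixed square block of pale wood, 70 by 70 by 52 mm high, with one upright 15 mm hole through its middle, in which the pin stands at the start. Origin: centre of its underside.
- pin: Loose steel headed pin, 88 mm long over all, about 0.12 kg. Origin at the centre of its foot; its z runs up its axis. From the foot: tapered nose 0 to 10 mm (5 to 12 mm diameter), shank 12 mm diameter to 46 mm, collar 28 mm diameter and 6 mm thick (46 to 52 mm), round grip 18 mm diameter (52 to 88 mm). In the stand its collar rests on the stand's top, foot 6 mm over the table.
- pin_shoulder (a point): Centre of the underside of the pin's collar, 46 mm up from its foot; lies at fork_hole when the pin is home.
- cup: White tea cup, 72 mm across, 60 high; bystander. Origin: centre of its foot.
- jar: Closed tea jar, 70 mm across, 100 high; bystander. Origin: centre of its foot.
- bowl: Brass bowl, 90 mm across, 45 high; bystander. Origin: centre of its foot.
Not all that is in view belongs to the job. There is more than one size of the pin; the one meant has the size given above.

How it is judged:
By the outcome, as a careful person would: the job done as asked, in the order asked, and still so for the second after the job is handed in, with the robot touching nothing.
It also fails if it takes over 61 s, if anything falls off the work surface, if the arm or the gripper's body presses on something with over 40 N, if the wrist force passes 120 N, or if a joint passes its speed limit or range.

### The arm

A 6-joint arm with a two-finger parallel gripper is mounted at the origin on the work surface. World frame = base frame: x ahead of the robot, y to its left, z up, the work surface at z = 0. Lengths are in m, angles in degrees, forces in N, time in s.
With the tool pointing down it reaches from about 0.25 to 0.775 m from the base axis. Payload 4 kg.
Tool frame: the origin (TCP) lies midway between the tips of the shut fingers; the grasp point (between the pads) lies env.pinch_z behind it (env.pinch_z is the distance from the TCP to the grasp point, in m); z points along the fingers, y is the line along which they close (so a half turn about z gives the same grasp; the last joint's range is limited). The gripper opens to 85 mm and grips with 20 to 120 N. Pads are 22 mm wide; open, the fingers measure 114 mm over their backs; the gripper's body (76 mm by 85 mm) begins 54 mm behind the grasp point. The pads swing forward as they close: fully open they stand 13 mm farther back than shut.
Start: joints at [58.894, 4.996, 78.535, -0, 96.463, -5.907], TCP at [0.234, 0.498, 0.231] pointing down, gripper open.
Joint ranges: [-177.83, 177.83], [-43.37, 116.18], [15.69, 146.23], [-61.86, 241.86], [9.47, 152.12], [-147.06, 147.06]. Speed limits (degrees/s): [159.86, 159.86, 180, 180, 180, 180].

### API

Orientations are given as a 3x3 rotation matrix whose columns are the frame's x, y, z axes.
In Python, from workcell import env gives the robot as it stands.
- The arm moves only by the tool send_rows, never from a script. Its argument "motion" is one flat list of numbers, 5 for each row, row after row: the closure, from 0 (fully open) to 1 (shut), then the shift along the tool's x, y, z each as a share of 25 mm, from -1 to 1, then the turn about the tool's z as a share of 0.08 rad, from -1 to 1. In form: [gripper, dx, dy, dz, twist, gripper, dx, dy, dz, twist, ...]. A call has 1 to 12 rows; each row shifts and turns the commanded pose from where the row before left it, along the tool's axes as they then stand; what a row does not reach is not made up. A row lasts 1/12 s, in which the tool goes at most 41.7 mm and 7.16 degrees, less where a joint would pass 70% of its speed; a pose out of reach is approached as far as the arm can. A call with a number of a shift or a turn outside -1 to 1 is refused whole. A call with a gripper value outside its range is refused whole. The fingers move at their own pace and stop on an object; "grip_force" is the grip in N (left out, the last holds). Time passes only in rows, so rows that do not move let the fingers close. It gives the time, the measured TCP pose, the force, the opening and the grip force at its end, in the units of the state.
- env.sense(): the state, without advancing time (a new reading comes with each control period).
- env.capture(name): name is "scene" or "top" or "wrist"; returns (picture, depth): 384x512x3 uint8, blue, green, red; 384x512 float32, m along the optical axis (not along the pixel's ray), 0 where there is no reading.
- env.get_calibration(name): a dict with "fx", "fy", "cx", "cy" (pixels), "k1" (the pictures are not rectified: a ray, as slopes to the right and down, at radius r is drawn at 1 + k1 r^2 times it, then the intrinsics apply), "R" (3x3) and "t" (3): a world point X has camera coordinates R X + t; the wrist camera has in their place "hand_eye" (4x4, takes a point from camera to tool coordinates, whose origin is the TCP and whose axes are the flange's). Camera axes: x right, y down, z forward; pixel columns grow to the right and rows downward; lengths in m; the calibration is good to about 2 mm. A picture is of the moment at which its call begins: read the wrist's pose just before it. get_calibration takes no time and is no camera call.
- env.job_done(): hands the job in; it is judged then, once.
Trained networks look in the newest picture that a camera, given by its name, has taken for a name from the list of things; names that differ only in an ending like _2 or _b are one class to them, and where a whole thing is asked for, a point or a joint stands for the part that bears it (a point fixed in the world has none). Each returns a list of dicts, best first, with "p" (0 to 1); they miss things now and then, are a little off and sometimes report something else, mostly with a low value. They report only what shows in the picture. A call takes as long as a camera call. They do not tell look-alikes from the thing itself.
- env.trace(label, camera): "pixels" (384x512 bool, what is visible of it) and "xy" ([column, row] in pixels, amid what is visible of it).
The state is a dict: "time_s": time; "joint_pos": joint angles; "qd": joint speeds; "tau": joint torques, N m; "eef_pos": TCP position; "ee_rot": TCP orientation; "ft_force": force on the tool from outside, world axes, zero at the start; "ft_torque": the same for the moment, N m; "finger_gap": finger opening in m; "grip_force": force on a finger pad.
Only numpy, scipy, OpenCV 4.12 (cv2) and the standard library are available. Lean on these libraries where they do the work, as an engineer would, in place of code of your own. Each camera call takes 0.05 s, during which the arm holds its last target. There are 200 camera calls.

## Working session

There is one attempt and no reset: what is moved stays moved. The work goes in short steps, Python scripts to look and compute and a tool call to move; the robot and the scene stay as the last step left them, time stands still between calls to the robot, and variables do not carry over. Pictures are saved under pics/ and viewed, at most 10 in all, crops included, and the job is handed in when it is done.

Besides the shell and the picture viewer there is one more tool, called by a JSON object that holds its "method" and its "body". send_rows: Moves the arm, as the interface text tells. Shift numbers are shares of 25 mm and turn numbers shares of 0.08 rad, none past 1 either way. Its arguments: {"type":"object","properties":{"motion":{"type":"array"},"grip_force":{"type":"number"}},"required":["motion"]}

```bash
mkdir -p pics; cat > h.py <<'E'
import numpy as np, cv2
from workcell import env
def cal(n):
    c=env.get_calibration(n); return c
def cam_pose(n,s=None):
    c=cal(n)
    if 'hand_eye' in c:
        s=s or env.sense(); H=np.array(c['hand_eye']); R=np.array(s['ee_rot']); 
        Rcw=R@H[:3,:3]; t=R@H[:3,3]+np.array(s['eef_pos'])
        return c,Rcw,t
    R=np.array(c['R']); return c,R.T,-R.T@np.array(c['t'])
def rays(n,uv,s=None):
    """world ray dirs with unit depth along axis"""
    c,R,o=cam_pose(n,s)
    K=np.array([[c['fx'],0,c['cx']],[0,c['fy'],c['cy']],[0,0,1.]])
    p=cv2.undistortPoints(np.array(uv,float).reshape(-1,1,2),K,np.array([c['k1'],0,0,0.])).reshape(-1,2)
    return o,np.c_[p,np.ones(len(p))]@R.T
def at_z(n,uv,z,s=None):
    o,d=rays(n,uv,s); return o+d*((z-o[2])/d[:,2])[:,None]
def cloud(n,depth,mask,s=None):
    v,u=np.nonzero(mask&(depth>0)); o,d=rays(n,np.c_[u,v],s); return o+d*depth[v,u][:,None],np.c_[u,v]
E
python3 - <<'E'
from h import *
print(env.pinch_z, env.sense())
ims=[]
for n in ['scene','top','wrist']:
    s=env.sense(); p,d=env.capture(n); cv2.imwrite(f'pics/{n}0.png',p); np.save(f'{n}0.npy',d)
    for l in ['chest','lid','batten_top','stand','pin','cup','jar','bowl','catch_ball']:
        for r in env.trace(l,n)[:4]:
            m=r['pixels']; P,_=cloud(n,d,m,s)
            print(n,l,round(r['p'],2),np.round(r['xy']),m.sum(),np.round(np.median(P,0),3) if len(P) else '', np.round(P[:,2].max(),3) if len(P) else '')
    ims.append(p)
E
```

```text
0.0187 {'time_s': 0.0, 'joint_pos': array([ 5.88910015e+01,  5.03987368e+00,  7.86259081e+01, -4.06781755e-04,
        9.64642539e+01, -5.90666640e+00]), 'qd': array([ 0.09759262, -0.02934321,  0.0025456 , -0.08828377,  0.11710913,
        0.08829338]), 'tau': array([-3.62486153e-04, -3.51867986e+01, -3.13270068e+01, -2.69645689e-04,
        1.07383259e-02, -5.77228292e-06]), 'eef_pos': array([0.23393485, 0.49720427, 0.23012155]), 'ee_rot': array([[-9.04809252e-01,  4.25815518e-01, -1.16656321e-03],
       [ 4.25817056e-01,  9.04807186e-01, -1.94680135e-03],
       [ 2.26536549e-04, -2.25822638e-03, -9.99997425e-01]]), 'ft_force': array([-0.06520573, -1.42051207,  0.0235964 ]), 'ft_torque': array([-0.05479827, -0.03315689, -0.04508137]), 'grip_force': 0.0, 'finger_gap': 0.08517816920077925}
scene chest 0.73 [199. 159.] 6176 [ 0.525 -0.075  0.094] 0.126
scene chest 0.29 [196. 281.] 1547 [0.73  0.211 0.038] 0.063
scene lid 0.9 [171. 151.] 1912 [ 0.558 -0.13   0.1  ] 0.126
scene lid 0.65 [200. 162.] 6132 [ 0.523 -0.076  0.094] 0.126
scene lid 0.18 [387. 260.] 2163 [0.453 0.43  0.07 ] 0.
[... 654 characters left out ...]
.1  ] 0.129
top batten_top 0.85 [376. 188.] 5543 [ 0.544 -0.138  0.1  ] 0.129
top stand 0.57 [204. 242.] 846 [0.439 0.262 0.052] 0.096
top pin 0.53 [206. 195.] 197 [0.534 0.25  0.109] 0.129
top pin 0.48 [217. 279.] 243 [0.345 0.235 0.078] 0.13
top cup 0.81 [223. 124.] 779 [0.736 0.215 0.019] 0.067
top jar 0.78 [139. 244.] 850 [0.427 0.41  0.099] 0.106
top jar 0.56 [373. 188.] 5605 [ 0.544 -0.138  0.1  ] 0.129
top bowl 0.75 [326. 102.] 958 [ 0.78  -0.043  0.021] 0.05
top bowl 0.68 [137. 247.] 858 [0.427 0.41  0.099] 0.106
wrist stand 0.48 [168. 340.] 143 [0.402 0.293 0.009] 0.309
wrist pin 0.78 [ 66. 377.] 324 [0.331 0.244 0.112] 0.298
wrist jar 0.77 [266. 318.] 2072 [0.397 0.433 0.041] 0.306
```

```bash
python3 - <<'E'
import cv2
a=cv2.imread('pics/scene0.png');b=cv2.imread('pics/top0.png')
cv2.imwrite('pics/v1.png',cv2.resize(a[90:330,60:460],(800,480),interpolation=2))
cv2.imwrite('pics/v2.png',cv2.resize(b[80:330,100:500],(800,500),interpolation=2))
E
```

```text
(no output)
```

View pics/v1.png

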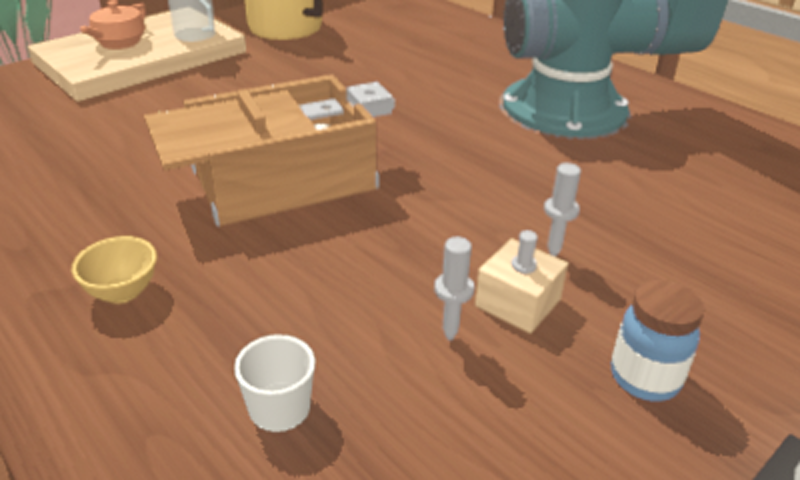

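View pics/v2.png

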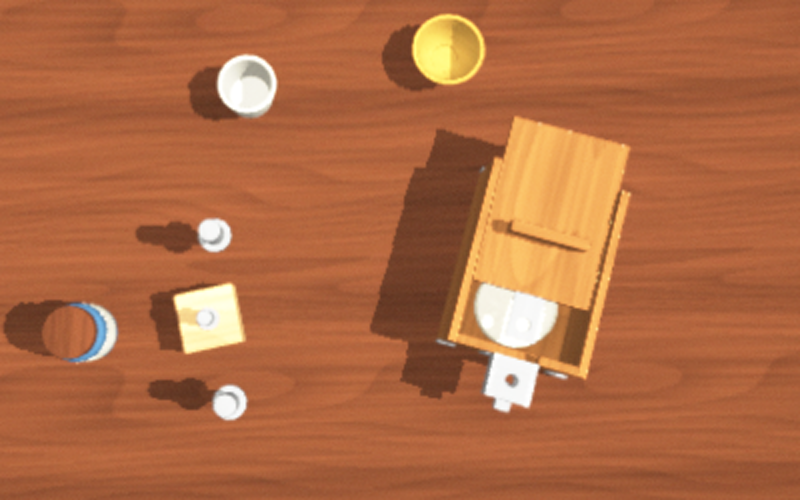

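The pictures show three pins. One stands in the stand, at scene (323,217) and top (204,240). Two longer ones stand free, at scene (287,232) and (341,195), which is top (206,197) and (214,281). The free ones reach z≈0.127. The one in the stand tops out at ≈0.094–0.096, which matches the description (6+88 mm). The fork hole is at top (356,270), and the lid is well open.

```bash
python3 - <<'E'
from h import *
for n,box,name in [('top',(240,225,300,350),'fork')]:pass
b=cv2.imread('pics/top0.png'); d=np.load('top0.npy'); a=cv2.imread('pics/scene0.png'); ds=np.load('scene0.npy')
# fork upper ear: grey px at z~.108
full=np.ones(d.shape,bool)
P,uv=cloud('top',d,full)
hsv=cv2.cvtColor(b,cv2.COLOR_BGR2HSV)[uv[:,1],uv[:,0]]
reg=(uv[:,0]>330)&(uv[:,0]<380)&(uv[:,1]>250)&(uv[:,1]<290)
e=reg&(P[:,2]>.1)&(P[:,2]<.116)&(hsv[:,1]<60)
print('ear',e.sum(),cv2.minAreaRect(P[e,:2].astype(np.float32)),np.median(P[e],0))
# lid top plane
reg=(uv[:,0]>310)&(uv[:,0]<430)&(uv[:,1]>120)&(uv[:,1]<260)
l=reg&(P[:,2]>.112)&(P[:,2]<.135)
q=P[l,:2].astype(np.float32); c,s,an=cv2.minAreaRect(q);print('batten top',l.sum(),c,s,an,np.median(P[l,2]))
l=reg&(P[:,2]>.094)&(P[:,2]<.104); print('lid-ish',cv2.minAreaRect(P[l,:2].astype(np.float32)))
print('hole at',at_z('top',[[356,270]],.108))
# pins (top) heads
for box in [(190,185,220,210),(195,232,212,248),(205,270,226,292)]:
    r=(uv[:,0]>box[0])&(uv[:,0]<box[2])&(uv[:,1]>box[1])&(uv[:,1]<box[3])&(P[:,2]>.08)&(hsv[:,1]<80)
    print('pin',r.sum(),np.median(P[r],0),P[r,2].max(), np.ptp(P[r,:2],0))
r=(uv[:,0]>180)&(uv[:,0]<228)&(uv[:,1]>215)&(uv[:,1]<262)&(P[:,2]>.045)&(P[:,2]<.058)&(hsv[:,1]>30)
print('stand',cv2.minAreaRect(P[r,:2].astype(np.float32)))
A=cv2.resize(a[170:260,260:380],(640,480),interpolation=2)
B=cv2.resize(b[235:300,325:385],(440,480),interpolation=2)
cv2.imwrite('pics/v3.png',cv2.resize(np.hstack([A,B]),(800,356)))
print(cal('wrist')['hand_eye'],cal('wrist')['fx'])
E
```

```text
ear 474 ((0.36232757568359375, -0.08371105790138245), (0.052529558539390564, 0.04772103950381279), 73.4967269897461) [ 0.36284812 -0.08393518  0.10826825]
batten top 279 (0.4976486265659332, -0.08599692583084106) (0.07031816244125366, 0.17694801092147827) 28.230796813964844 0.123461952213197
lid-ish ((0.5151129961013794, -0.13112148642539978), (0.1615246683359146, 0.2819764316082001), 72.93596649169922)
hole at [[ 0.36095795 -0.08499476  0.108     ]]
pin 127 [0.53610251 0.25286432 0.12429553] 0.12862474053143913 [0.02425372 0.025022  ]
pin 47 [0.43911946 0.26458502 0.09403597] 0.0994350248839162 [0.01630777 0.01759197]
pin 121 [0.34292275 0.23678294 0.12441324] 0.13028367279583852 [0.02416957 0.0246967 ]
stand ((0.43978697061538696, 0.2654627859592438), (0.06969857960939407, 0.07000449299812317), 10.690352439880371)
[[ 2.19922525e-04 -9.64945685e-01 -2.62449569e-01  6.76011403e-02]
 [ 9.99999955e-01  2.65478766e-04 -1.38122061e-04 -1.32066893e-03]
 [ 2.02955074e-04 -2.62449526e-01  9.64945700e-01 -1.42056641e-01]
 [ 0.00000000e+00  0.00000000e+00  0.00000000e+00  1.00000000e+00]] 337.02760968881284
```

View pics/v3.png

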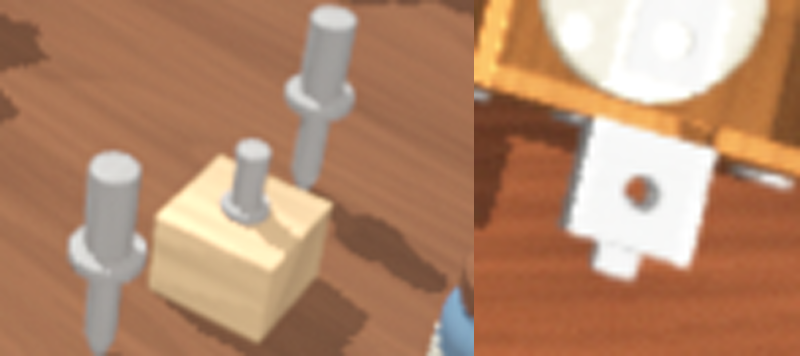

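The crop confirms that the short pin with its collar on the wooden block is the right one. The other two are longer and stand free. Next I go above the batten.

{"method": "send_rows", "body": {"motion": [0,-0.97,-0.77,0,0,0,-0.97,-0.77,0,0,0,-0.97,-0.77,0,0,0,-0.97,-0.77,0,0,0,-0.97,-0.77,0,0,0,-0.97,-0.77,0,0,0,-0.97,-0.77,0,0,0,-0.97,-0.77,0,0,0,-0.97,-0.77,0,0,0,-0.97,-0.77,0,0,0,-0.97,-0.77,0,0,0,-0.97,-0.77,0,0]}}

```text
time_s: 2.5
eef_pos: [0.3995, 0.1633, 0.2316]
ee_rot: [[-0.905, 0.426, 0.001], [0.426, 0.905, 0.0], [-0.001, 0.001, -1.0]]
ft_force: [0.2, 0.8, 0.6]
finger_gap: 0.0854
grip_force: 0.0
```

{"method": "send_rows", "body": {"motion": [0,-0.97,-0.77,0,0,0,-0.97,-0.77,0,0,0,-0.97,-0.77,0,0,0,-0.97,-0.77,0,0,0,-0.97,-0.77,0,0,0,-0.97,-0.77,0,0,0,-0.97,-0.77,0,0,0,-0.97,-0.77,0,0,0,-0.97,-0.77,0,0,0,-0.97,-0.77,0,0,0,-0.97,-0.77,0,0,0,0,0,0,1]}}

```text
time_s: 3.5
eef_pos: [0.5517, -0.1454, 0.23]
ee_rot: [[-0.865, 0.502, -0.001], [0.502, 0.865, -0.002], [-0.001, -0.002, -1.0]]
ft_force: [-0.6, 0.9, -0.4]
finger_gap: 0.0855
grip_force: 0.0
```

{"method": "send_rows", "body": {"motion": [0,0,0,0,1,0,0,0,0,1,0,0,0,0,1,0,0,0,0,1,0,0,0,0,1,0,0,0,0,1,0,0,0,0,1,0,0,0,0,1,0,0,0,0,1,0,0,0,0,1,0,0,0,0,1,0,0,0,0,1]}}

```text
time_s: 4.5
eef_pos: [0.5503, -0.1404, 0.2313]
ee_rot: [[-0.087, 0.996, 0.0], [0.996, 0.087, 0.0], [0.0, 0.0, -1.0]]
ft_force: [-0.1, 0.2, -0.2]
finger_gap: 0.0854
grip_force: 0.0
```

{"method": "send_rows", "body": {"motion": [0,0,0,0,1,0,0,0,0,1,0,0,0,0,1,0,0,0,0,1,0,0,0,0,0.8,0,0,0,0,0,0,0,0,0,0]}}

```text
time_s: 5.08
eef_pos: [0.5503, -0.1404, 0.2313]
ee_rot: [[0.287, 0.958, -0.0], [0.958, -0.287, 0.0], [0.0, -0.0, -1.0]]
ft_force: [-0.2, 0.5, 0.5]
finger_gap: 0.0854
grip_force: 0.0
```

```bash
cat >> h.py <<'E'
def chest(n,d,s=None):
    """batten top centre + axis, from points over the lid"""
    P,uv=cloud(n,d,np.ones(d.shape,bool),s)
    h=np.array([.361,-.085]); u=np.array([-.957,.290]); v=np.array([-u[1],u[0]])
    q=(P[:,:2]-h); a,b=q@u,q@v
    m=(P[:,2]>.117)&(P[:,2]<.130)&(a<-.08)&(a>-.23)&(abs(b)<.07)
    r=cv2.minAreaRect(P[m,:2].astype(np.float32))
    return m.sum(),r,np.median(P[m],0)
def delta(target,s=None):
    s=s or env.sense(); R=np.array(s['ee_rot']); return R.T@(np.array(target)-np.array(s['eef_pos']))/.025
E
python3 - <<'E'
from h import *
print(chest('top',np.load('top0.npy')),chest('scene',np.load('scene0.npy')))
s=env.sense(); p,d=env.capture('wrist'); cv2.imwrite('pics/w1.png',p); np.save('w1.npy',d)
print(s['eef_pos'],s['ee_rot'],s['time_s'],s['joint_pos'],s['ft_force'])
print(chest('wrist',d,s))
E
```

```text
(np.int64(260), ((0.5233149528503418, -0.1328602135181427), (0.09004570543766022, 0.014332396909594536), 73.39598083496094), array([ 0.52314499, -0.13312485,  0.12363102])) (np.int64(104), ((0.5262497067451477, -0.13181892037391663), (0.09060155600309372, 0.014184383675456047), 73.45469665527344), array([ 0.53017154, -0.12294868,  0.12353042]))
[ 0.55033803 -0.14041066  0.23127244] [[ 2.87213010e-01  9.57866737e-01 -1.14638895e-05]
 [ 9.57866733e-01 -2.87213008e-01  1.00644566e-04]
 [ 9.31115037e-05 -3.98873071e-05 -9.99999995e-01]] 5.0833 [-2.00350376e+01  7.29745977e+00  7.60240145e+01  5.22801460e-03
  9.66811183e+01 -3.34325316e+00] [-0.1999665   0.51413842  0.49685276]
(np.int64(2073), ((0.5236951112747192, -0.1345757246017456), (0.08989950269460678, 0.01427313033491373), 72.95669555664062), array([ 0.52497327, -0.13114436,  0.1232785 ]))
```

View pics/w1.png

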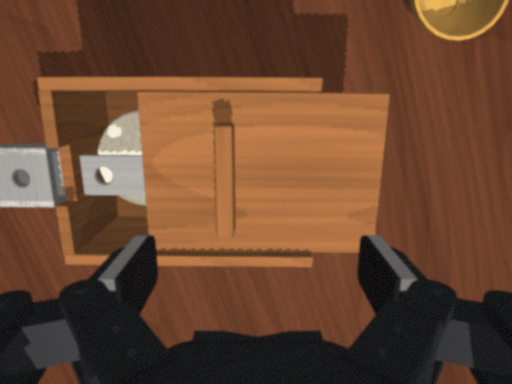

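The wrist view shows the batten at (224,180), the lug hole at (104,174) and the fork hole at (20,178). The lid is about 64 mm open. I centre on the batten, go down and grip.

{"method": "send_rows", "body": {"motion": [0,-0.1,-0.54,0.5,0,0,0,-0.54,0.5,0,0.3,0,0,1,0,0.3,0,0,1,0,0.3,0,0,1,0,0.3,0,0,0.6,0,0.3,0,0,0.4,0,0.3,0,0,0,0,0.3,0,0,0,0]}}

```text
time_s: 5.88
eef_pos: [0.5239, -0.135, 0.1064]
ee_rot: [[0.288, 0.958, -0.0], [0.958, -0.288, 0.0], [0.0, -0.0, -1.0]]
ft_force: [0.4, 0.5, 0.9]
finger_gap: 0.0598
grip_force: 0.0
```

{"method": "send_rows", "body": {"motion": [1,0,0,0,0,1,0,0,0,0,1,0,0,0,0,1,0,0,0,0,1,0,0,0,0,1,0,0,0,0,1,0,0,0,0,1,0,0,0,0], "grip_force": 40}}

```text
time_s: 6.55
eef_pos: [0.5246, -0.1353, 0.1077]
ee_rot: [[0.289, 0.957, 0.003], [0.957, -0.289, -0.001], [-0.0, 0.003, -1.0]]
ft_force: [0.7, -0.0, 5.6]
finger_gap: 0.0132
grip_force: 41.0
```

{"method": "send_rows", "body": {"motion": [1,0,-0.3,0,0,1,0,-0.3,0,0,1,0,-0.3,0,0,1,0,-0.3,0,0,1,0,-0.3,0,0,1,0,-0.3,0,0,1,0,-0.2,0,0,1,0,-0.1,0,0]}}

```text
time_s: 7.22
eef_pos: [0.4739, -0.1197, 0.1077]
ee_rot: [[0.289, 0.957, 0.004], [0.957, -0.289, -0.001], [0.001, 0.004, -1.0]]
ft_force: [2.3, -0.6, 5.7]
finger_gap: 0.0128
grip_force: 41.1
```

```bash
python3 - <<'E'
from h import *
d=np.load('w1.npy')
s=env.sense(); print(s['eef_pos'],s['ft_force'],s['finger_gap'])
# hole in top image, sharper
b=cv2.imread('pics/top0.png'); g=cv2.cvtColor(b,cv2.COLOR_BGR2GRAY)
c=g[262:278,348:365]; v,u=np.nonzero(c<130); w=(130-c[v,u].astype(float))
uv=[[348+(u*w).sum()/w.sum(),262+(v*w).sum()/w.sum()]];print(uv,at_z('top',uv,.108))
w1=cv2.imread('pics/w1.png');g=cv2.cvtColor(w1,cv2.COLOR_BGR2GRAY)
s1=dict(eef_pos=[ 0.55033803,-0.14041066,0.23127244],ee_rot=[[2.87213010e-01,9.57866737e-01,-1.14638895e-05],[9.57866733e-01,-2.87213008e-01,1.00644566e-04],[9.31115037e-05,-3.98873071e-05,-9.99999995e-01]])
print('wrist hole',at_z('wrist',[[20,178]],.108,s1),at_z('wrist',[[104,175]],.099,s1))
E
```

```text
[ 0.47386161 -0.1196635   0.10766216] [ 2.26845984 -0.56760095  5.68009645] 0.012757109996733785
[[np.float64(354.8625), np.float64(269.5375)]] [[ 0.36202872 -0.0825122   0.108     ]]
wrist hole [[ 0.36144336 -0.08511536  0.108     ]] [[ 0.42513182 -0.10390459  0.099     ]]
```

{"method": "send_rows", "body": {"motion": [1,0,-0.15,0,0,1,0,-0.15,0,0,1,0,-0.08,0,0,1,0,-0.05,0,0,1,0,-0.05,0,0]}}

```text
time_s: 7.63
eef_pos: [0.4628, -0.1163, 0.1076]
ee_rot: [[0.289, 0.957, 0.004], [0.957, -0.289, -0.0], [0.001, 0.004, -1.0]]
ft_force: [3.9, 0.2, 6.3]
finger_gap: 0.013
grip_force: 41.1
```

{"method": "send_rows", "body": {"motion": [1,0,-0.05,0,0,1,0,-0.05,0,0,1,0,-0.05,0,0]}}

```text
time_s: 7.88
eef_pos: [0.4625, -0.1162, 0.1077]
ee_rot: [[0.289, 0.957, 0.012], [0.957, -0.289, -0.003], [0.001, 0.012, -1.0]]
ft_force: [15.7, -3.2, -2.5]
finger_gap: 0.0132
grip_force: 40.2
```

It is on the stop, with the force up to 16 N. I release while still lightly pressing, then lift.

{"method": "send_rows", "body": {"motion": [1,0,0.07,0,0,0.4,0,0,0,0,0.4,0,0,0,0,0.4,0,0,0,0,0.4,0,0,-0.3,0,0.4,0,0,-0.8,0,0.4,0,0,-1,0,0.4,0,0,-1,0,0.4,0,0,-1,0,0.4,0,-0.8,-0.6,0,0.4,0,-0.8,0,0,0.4,0,0,0,0]}}

```text
time_s: 8.88
eef_pos: [0.42, -0.1036, 0.2258]
ee_rot: [[0.289, 0.957, 0.001], [0.957, -0.289, -0.001], [-0.0, 0.002, -1.0]]
ft_force: [-0.0, 1.1, -0.6]
finger_gap: 0.0516
grip_force: 0.0
```

```bash
python3 - <<'E'
from h import *
s=env.sense(); p,d=env.capture('wrist'); cv2.imwrite('pics/w2.png',p); np.save('w2.npy',d)
print(s['eef_pos'],s['ee_rot'],s['time_s'],s['joint_pos'])
import pickle; pickle.dump(s,open('s2.pkl','wb'))
print(chest('wrist',d,s))
for n in('top',):
    p2,d2=env.capture(n); print(chest(n,d2)); cv2.imwrite('pics/t2.png',p2)
cv2.imwrite('pics/v5.png',np.hstack([p,cv2.resize(p2[225:305,315:395],(288,384),interpolation=2)]))
E
```

```text
[ 0.42003359 -0.1036287   0.22582445] [[ 2.88713407e-01  9.57414511e-01  1.42235164e-03]
 [ 9.57415539e-01 -2.88712716e-01 -6.73745816e-04]
 [-2.34403014e-04  1.55630101e-03 -9.99998761e-01]] 8.8833 [-2.13717013e+01 -1.02047890e+01  9.37498400e+01 -6.28901105e-03
  9.63649905e+01 -4.59146808e+00]
(np.int64(2166), ((0.46141427755355835, -0.11529920995235443), (0.08963087946176529, 0.01441587321460247), 73.0563735961914), array([ 0.46228428, -0.11041954,  0.12333225]))
(np.int64(177), ((0.4645821154117584, -0.10221779346466064), (0.06602545827627182, 0.014547623693943024), 73.60675048828125), array([ 0.46532977, -0.09955888,  0.12358892]))
```

View pics/v5.png

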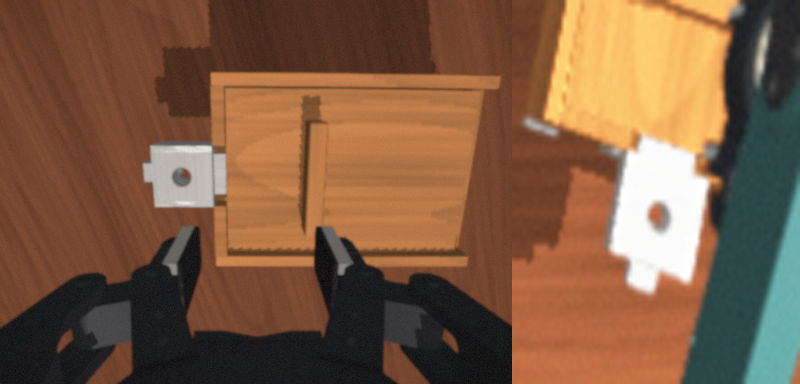

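The lid is shut. The fork hole is at wrist px (181,177) and the lug sits between the ears. Next I go to the pin.

{"method": "send_rows", "body": {"motion": [0.4,0.96,-0.24,0,0,0.4,0.96,-0.24,0,0,0.4,0.96,-0.24,0,0,0.4,0.96,-0.24,0,0,0.4,0.96,-0.24,0,0,0.4,0.96,-0.24,0,0,0.4,0.96,-0.24,0,0,0.4,0.96,-0.24,0,0,0.4,0.96,-0.24,0,0,0.4,0.96,-0.24,0,0,0.4,0.96,-0.24,0,0,0.4,0.96,-0.24,0,0]}}

```text
time_s: 9.98
eef_pos: [0.4362, 0.1936, 0.2227]
ee_rot: [[0.289, 0.957, -0.002], [0.957, -0.289, -0.001], [-0.001, -0.002, -1.0]]
ft_force: [-0.3, -0.5, 0.2]
finger_gap: 0.0511
grip_force: 0.0
```

{"method": "send_rows", "body": {"motion": [0.4,0.96,-0.24,0,0,0.4,0.96,-0.24,0,0,0.4,0.96,-0.24,0,0,0.4,0,0,0,1,0.4,0,0,0,1,0.4,0,0,0,1,0.4,0,0,0,1,0.4,0,0,0,1,0.4,0,0,0,1,0.4,0,0,0,1,0.4,0,0,0,1,0.4,0,0,0,1]}}

```text
time_s: 10.98
eef_pos: [0.4399, 0.2665, 0.2225]
ee_rot: [[0.851, 0.526, -0.002], [0.526, -0.851, -0.001], [-0.002, -0.0, -1.0]]
ft_force: [-0.6, -0.1, 0.8]
finger_gap: 0.0512
grip_force: 0.0
```

{"method": "send_rows", "body": {"motion": [0.4,0,0,0,0.4,0.4,0,0,0,0,0.4,0,0,0,0]}}

```text
time_s: 11.23
eef_pos: [0.4397, 0.2665, 0.2228]
ee_rot: [[0.864, 0.503, -0.002], [0.503, -0.864, -0.001], [-0.002, -0.0, -1.0]]
ft_force: [0.5, -0.1, -0.0]
finger_gap: 0.0511
grip_force: 0.0
```

```bash
python3 - <<'E'
from h import *
import pickle
s2=pickle.load(open('s2.pkl','rb')); d2=np.load('w2.npy'); w2=cv2.imread('pics/w2.png')
print('hole w2',at_z('wrist',[[181,177]],.108,s2))
g=cv2.cvtColor(w2,cv2.COLOR_BGR2GRAY); P,uv=cloud('wrist',d2,np.ones(d2.shape,bool),s2)
e=(P[:,2]>.103)&(P[:,2]<.113)&(uv[:,0]>150)&(uv[:,0]<214)&(uv[:,1]>143)&(uv[:,1]<210)
print('ear w2',cv2.minAreaRect(P[e,:2].astype(np.float32)))
s=env.sense(); p,d=env.capture('wrist'); cv2.imwrite('pics/w3.png',p)
print(s['eef_pos'],np.round(s['ee_rot'],3),s['time_s'],s['joint_pos'])
P,uv=cloud('wrist',d,np.ones(d.shape,bool),s)
q=np.hypot(P[:,0]-.439,P[:,1]-.265)
m=(q<.03)&(P[:,2]>.088)&(P[:,2]<.1); c=cv2.minEnclosingCircle(P[m,:2].astype(np.float32)); print('pin top',m.sum(),c,np.median(P[m],0))
t=[*np.median(P[m],0)[:2],.063]; print('delta',delta(t,s))
m=(q<.06)&(P[:,2]>.047)&(P[:,2]<.056); print('stand',cv2.minAreaRect(P[m,:2].astype(np.float32)))
E
```

```text
hole w2 [[ 0.36201442 -0.0860035   0.108     ]]
ear w2 ((0.363371342420578, -0.08585900813341141), (0.05104010924696922, 0.04968336597084999), 73.37590026855469)
[0.43974714 0.26648305 0.22278813] [[ 0.864  0.503 -0.002]
 [ 0.503 -0.864 -0.001]
 [-0.002 -0.    -1.   ]] 11.2333 [2.48943921e+01 5.94966142e-01 8.40920959e+01 2.22952542e-03
 9.54145695e+01 8.47109650e+01]
pin top 355 ((0.4403305649757385, 0.26443982124328613), 0.009113425388932228) [0.44063834 0.26474702 0.09323407]
delta [0.00716785 0.07924089 6.39150644]
stand ((0.44014158844947815, 0.26427602767944336), (0.070274218916893, 0.07021595537662506), 10.820526123046875)
```

View pics/w3.png

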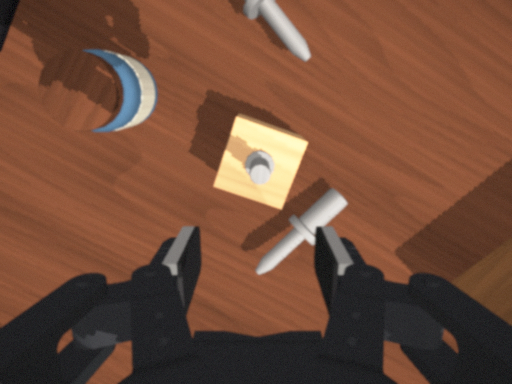

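The pin in the stand is at wrist px (260,165). The two bigger pins have toppled by themselves: they lie at (305,230) and (280,25), low, and are not in the way. The jar at (115,90) is clear. I go down and grip the pin.

{"method": "send_rows", "body": {"motion": [0.4,0,0.08,1,0,0.4,0,0,1,0,0.4,0,0,1,0,0.4,0,0,1,0,0.4,0,0,1,0,0.4,0,0,0.8,0,0.4,0,0,0.5,0,0.4,0,0,0,0,0.4,0,0,0,0]}}

```text
time_s: 12.03
eef_pos: [0.4402, 0.2645, 0.0655]
ee_rot: [[0.865, 0.502, -0.002], [0.502, -0.865, -0.001], [-0.002, -0.0, -1.0]]
ft_force: [0.1, -0.1, 1.2]
finger_gap: 0.0514
grip_force: 0.0
```

{"method": "send_rows", "body": {"motion": [1,0,0,0,0,1,0,0,0,0,1,0,0,0,0,1,0,0,0,0,1,0,0,0,0,1,0,0,0,0,1,0,0,0,0,1,0,0,0,0], "grip_force": 80}}

```text
time_s: 12.7
eef_pos: [0.4417, 0.2653, 0.0682]
ee_rot: [[0.865, 0.502, 0.003], [0.502, -0.865, 0.002], [0.004, 0.0, -1.0]]
ft_force: [-0.6, 0.9, 5.5]
finger_gap: 0.0159
grip_force: 78.1
```

{"method": "send_rows", "body": {"motion": [1,0,0,-0.4,0,1,0,0,-1,0,1,0,0,-1,0,1,0,0,-1,0,1,0,0,-1,0,1,0,0,-1,0,1,0,0,-1,0,1,0,0,0,0]}}

```text
time_s: 13.37
eef_pos: [0.4427, 0.2655, 0.2328]
ee_rot: [[0.865, 0.502, 0.01], [0.502, -0.865, 0.004], [0.011, 0.001, -1.0]]
ft_force: [1.0, 0.5, 0.2]
finger_gap: 0.0153
grip_force: 78.5
```

{"method": "send_rows", "body": {"motion": [1,-0.65,0.7,0,0,1,-0.65,0.7,0,0,1,-0.65,0.7,0,0,1,-0.65,0.7,0,0,1,-0.65,0.7,0,0,1,-0.65,0.7,0,0,1,-0.65,0.7,0,0,1,-0.65,0.7,0,0,1,-0.65,0.7,0,0,1,-0.65,0.7,0,0,1,-0.65,0.7,0,0,1,-0.65,0.7,0,0]}}

```text
time_s: 14.37
eef_pos: [0.3762, -0.0158, 0.2251]
ee_rot: [[0.865, 0.502, -0.002], [0.502, -0.865, 0.0], [-0.002, -0.001, -1.0]]
ft_force: [0.6, -0.7, -2.0]
finger_gap: 0.0159
grip_force: 78.5
```

{"method": "send_rows", "body": {"motion": [1,-0.65,0.7,0,0,1,-0.65,0.7,0,0,1,-0.45,0.5,0,0,1,0,0,0,0,1,0,0,0,0]}}

```text
time_s: 14.78
eef_pos: [0.3627, -0.0781, 0.2253]
ee_rot: [[0.866, 0.5, -0.002], [0.5, -0.866, 0.001], [-0.001, -0.002, -1.0]]
ft_force: [0.1, 0.1, -1.0]
finger_gap: 0.0154
grip_force: 78.6
```

```bash
python3 - <<'E'
from h import *
import pickle
s=env.sense(); p,d=env.capture('wrist'); cv2.imwrite('pics/w4.png',p); np.save('w4.npy',d); pickle.dump(s,open('s4.pkl','wb'))
print(s['eef_pos'],np.round(s['ee_rot'],3),s['time_s'],s['finger_gap'],s['joint_pos'],delta([.3617,-.0855,.185],s))
r=env.trace('pin','wrist')
for q in r[:2]:
    P,_=cloud('wrist',d,q['pixels'],s); print(q['p'],q['xy'],len(P),np.median(P,0))
cv2.imwrite('pics/v7.png',cv2.resize(p,(800,600),interpolation=2))
E
```

```text
[ 0.36267053 -0.07805948  0.22526016] [[ 0.866  0.5   -0.002]
 [ 0.5   -0.866  0.001]
 [-0.001 -0.002 -1.   ]] 14.7833 0.015426861609177982 [-2.09515811e+01 -1.84038813e+01  1.00225471e+02  3.29629144e-02
  9.82988289e+01  3.90551376e+01] [-0.18100208  0.24154851  1.61008895]
0.74 [258.7, 242.8] 3258 [ 0.36613512 -0.07625666  0.24363798]
0.6 [16.9, 11.9] 1104 [0.36967495 0.18608782 0.02862058]
```

View pics/v7.png

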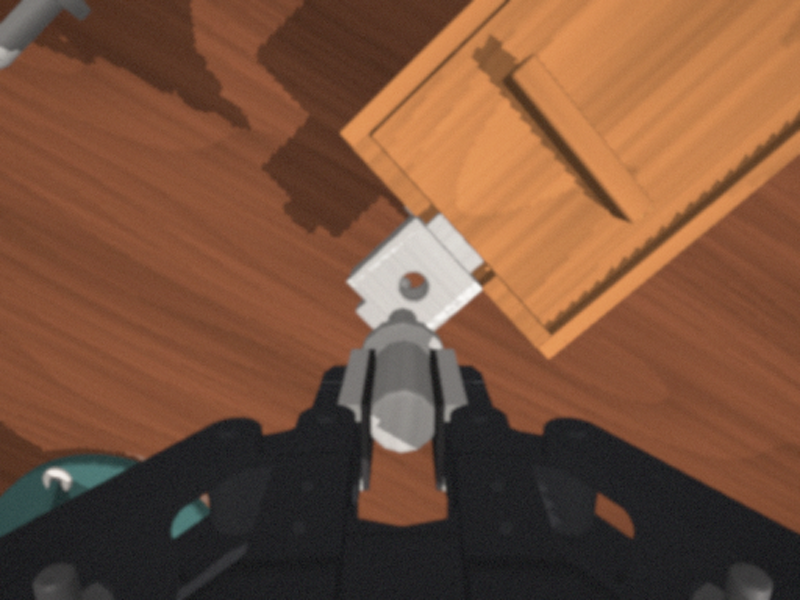

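The pin is held upright: head top at view (403,430), collar at (403,345). The hole is at (413,286), i.e. raw (264,183). I measure the pin axis against the hole in the same picture.

```bash
python3 - <<'E'
from h import *
import pickle
from scipy.optimize import least_squares
s=pickle.load(open('s4.pkl','rb')); d=np.load('w4.npy'); p=cv2.imread('pics/w4.png')
R=np.array(s['ee_rot']); o=np.array(s['eef_pos'])
P,uv=cloud('wrist',d,np.ones(d.shape,bool),s)
T=(P-o)@R
reg=(uv[:,0]>234)&(uv[:,0]<282)&(uv[:,1]>196)&(uv[:,1]<292)
hd=reg&(abs(T[:,1])<.010)&(T[:,2]<.008)&(T[:,2]>-.03)&(np.hypot(T[:,0],T[:,1])<.02)
q=T[hd]; print('head z range tool',np.percentile(q[:,2],[1,5,50,95,99]))
top=q[q[:,2]<np.percentile(q[:,2],1)+.002]; print('top disc',len(top),cv2.minEnclosingCircle(top[:,:2].astype(np.float32)))
side=q[q[:,2]>np.percentile(q[:,2],1)+.004]
f=lambda a:np.hypot(side[:,0]-a[0]-a[2]*side[:,2],side[:,1]-a[1]-a[3]*side[:,2])-.009
r=least_squares(f,[0,0,0,0],loss='soft_l1',f_scale=.001); print('axis cyl',r.x,len(side),np.sqrt(np.mean(r.fun**2)))
# shank/nose and collar pts
lo=reg&(T[:,2]>.008)&(T[:,2]<.07)&(np.hypot(T[:,0],T[:,1])<.02)
for a in np.arange(.008,.064,.006):
    m=lo&(T[:,2]>=a)&(T[:,2]<a+.006)
    if m.sum()>5: print(round(a,3),m.sum(),np.round(T[m].mean(0),4),np.round(T[m].min(0),4),np.round(T[m].max(0),4))
# hole
g=cv2.cvtColor(p,cv2.COLOR_BGR2GRAY); b=g[172:195,252:278]; _,th=cv2.threshold(b,0,255,cv2.THRESH_BINARY_INV|cv2.THRESH_OTSU)
n,lab,st,ce=cv2.connectedComponentsWithStats(th); i=[k for k in range(1,n) if lab[11,12]==k]
print(st,ce)
for k in i:
    h=at_z('wrist',[ce[k]+[252,172]],.108,s)[0]; print('hole',h,'tool',(h-o)@R)
h=at_z('wrist',[[413/1.5625-.2,286/1.5625-.2]],.108,s)[0]; print('hole eye',h,(h-o)@R)
E
```

```text
head z range tool [-0.02823844 -0.0260575  -0.02399538  0.00231474  0.0069101 ]
top disc 109 ((0.000611735915299505, -0.00011888436711160466), 0.012383039109408855)
axis cyl [-0.00193363 -0.00030273 -0.00150643 -0.00663837] 1491 0.0020699907298694707
0.008 633 [ 0.0076 -0.0001  0.011 ] [ 0.0015 -0.0113  0.008 ] [0.0125 0.0113 0.014 ]
0.014 54 [ 0.0102 -0.0007  0.015 ] [ 0.0061 -0.0114  0.014 ] [0.012 0.011 0.017]
0.038 23 [ 0.0035 -0.0002  0.0422] [ 0.0024 -0.0039  0.0404] [0.0043 0.003  0.0439]
0.044 56 [ 0.003  -0.0002  0.047 ] [ 0.001  -0.0052  0.044 ] [0.0042 0.0049 0.05  ]
0.05 21 [ 0.0029 -0.0006  0.0511] [ 0.001  -0.0053  0.0501] [0.0043 0.0049 0.053 ]
[[  0   0  26  23 316]
 [  3   2  20  19 282]] [[12.56012658 11.14873418]
 [12.43262411 10.83333333]]
hole [ 0.36128283 -0.08492069  0.108     ] tool [-0.00452879  0.00548173  0.11725352]
hole eye [ 0.36115362 -0.08470805  0.108     ] [-0.00453438  0.00523297  0.11725402]
```

The pin axis sits at tool (−1.7, −0.2) mm and the hole at (−4.5, +5.4) mm. I shift across, go down to just above the fork, and measure again.

{"method": "send_rows", "body": {"motion": [1,-0.11,0.22,0.4,0,1,0,0,0.7,0,1,0,0,0.5,0,1,0,0,0.2,0,1,0,0,0,0,1,0,0,0,0,1,0,0,0,0]}}

```text
time_s: 15.47
eef_pos: [0.3643, -0.084, 0.182]
ee_rot: [[0.865, 0.502, 0.001], [0.502, -0.865, -0.0], [0.001, 0.001, -1.0]]
ft_force: [0.3, 0.3, -1.3]
finger_gap: 0.0155
grip_force: 78.6
```

```bash
cat >m.py <<'E'
from h import *
s=env.sense(); p,d=env.capture('wrist'); R=np.array(s['ee_rot']); o=np.array(s['eef_pos'])
P,uv=cloud('wrist',d,np.ones(d.shape,bool),s); T=(P-o)@R
lo=(np.hypot(T[:,0],T[:,1])<.02)&(abs(uv[:,0]-258)<30)
for a,b,r in[(.008,.014,.014),(.03,.05,.006)]:
    m=lo&(T[:,2]>a)&(T[:,2]<b)
    if m.sum()>9: q=T[m]; print('pin axis',m.sum(),np.percentile(q[:,0],97)-r,(np.percentile(q[:,1],2)+np.percentile(q[:,1],98))/2)
e=(P[:,2]>.104)&(P[:,2]<.112)&(np.hypot(P[:,0]-.362,P[:,1]+.085)<.04)
print('ear',cv2.minAreaRect(P[e,:2].astype(np.float32)))
print(o,s['time_s'],np.round(R[:,2],4),s['ft_force'], (np.array([.3613,-.0850,.108])-o)@R,(np.array([.3617,-.0855,.108])-o)@R)
E
cat >>m.py <<'E'
import sys; cv2.imwrite(sys.argv[1],cv2.resize(p[120:270,160:360],(800,600),interpolation=2))
E
python3 m.py pics/v8.png
```

```text
pin axis 650 -0.002368281869680933 -0.0002795815411975513
pin axis 76 -0.0019269594698137138 -0.0001898296994731997
ear ((0.3652280271053314, -0.08600173890590668), (0.06164459511637688, 0.055018335580825806), 72.7574691772461)
[ 0.36425169 -0.08399328  0.18202425] 15.4667 [ 1.3e-03 -5.0e-04 -1.0e+00] [ 0.3112232   0.25702785 -1.34983313] [-0.00312634 -0.00069206  0.07402069] [-3.03170979e-03 -5.87739190e-05  7.40214556e-02]
```

View pics/v8.png

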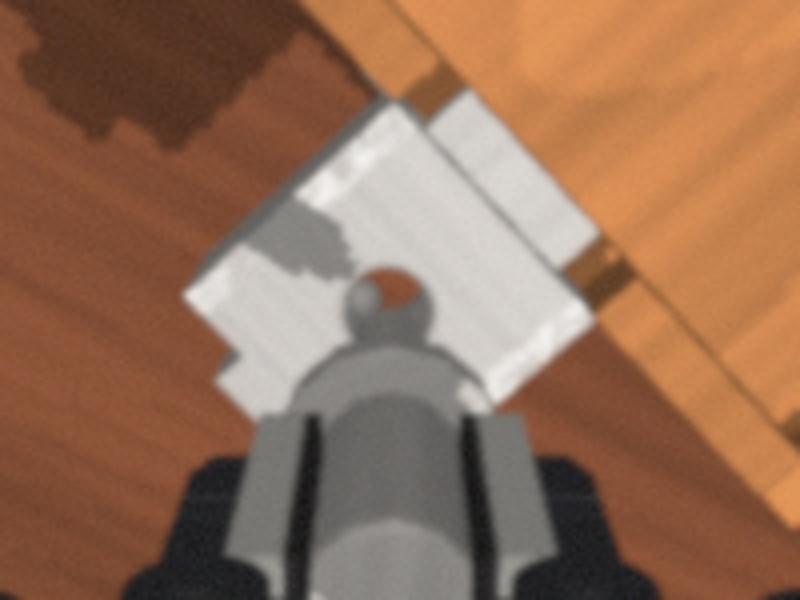

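The hole is at view (388,309), raw (257,197), with the catch ball visible on its left. The collar is centred at about (394,350), so the pin is nearly over the hole.

```bash
python3 - <<'E'
from h import *
s=env.sense();R=np.array(s['ee_rot']); o=np.array(s['eef_pos']); print(o,s['time_s'])
for c in([257,197.2],[257,198.2],[256.5,197.2]):
    h=at_z('wrist',[c],.108,s)[0];print(h,(h-o)@R)
E
```

```text
[ 0.36432968 -0.08408598  0.18223027] 15.5167
[ 0.36150434 -0.08531181  0.108     ] [-0.00314652 -0.00046222  0.07422603]
[ 0.36089655 -0.0856649   0.108     ] [-0.00384943 -0.00046219  0.0742252 ]
[ 0.36133587 -0.0850214   0.108     ] [-0.00314631 -0.00079795  0.07422557]
```

{"method": "send_rows", "body": {"motion": [1,-0.045,-0.01,0.2,0,1,0,0,0.3,0,1,0,0,0.3,0,1,0,0,0.3,0,1,0,0,0,0]}}

```text
time_s: 15.93
eef_pos: [0.3614, -0.0839, 0.1513]
ee_rot: [[0.865, 0.502, -0.004], [0.502, -0.865, 0.002], [-0.003, -0.003, -1.0]]
ft_force: [-0.0, -0.0, -1.7]
finger_gap: 0.0159
grip_force: 78.6
```

{"method": "send_rows", "body": {"motion": [1,0,0,0.1,0,1,0,0,0.1,0,1,0,0,0.1,0,1,0,0,0,0]}}

```text
time_s: 16.27
eef_pos: [0.3629, -0.0845, 0.1461]
ee_rot: [[0.865, 0.502, 0.001], [0.502, -0.865, -0.0], [0.0, 0.001, -1.0]]
ft_force: [1.3, -0.0, -1.9]
finger_gap: 0.0159
grip_force: 78.6
```

{"method": "send_rows", "body": {"motion": [1,0,0,0.15,0,1,0,0,0.15,0,1,0,0,0.15,0,1,0,0,0,0]}}

```text
time_s: 16.6
eef_pos: [0.3631, -0.0844, 0.1343]
ee_rot: [[0.865, 0.502, 0.001], [0.502, -0.865, -0.0], [0.001, 0.001, -1.0]]
ft_force: [4.5, -0.5, -4.5]
finger_gap: 0.0154
grip_force: 78.3
```

{"method": "send_rows", "body": {"motion": [1,0,0,0.1,0,1,0,0,0.1,0,1,0,0,0.1,0,1,0,0,0,0]}}

```text
time_s: 16.93
eef_pos: [0.3628, -0.0846, 0.1271]
ee_rot: [[0.865, 0.502, 0.0], [0.502, -0.865, -0.0], [0.0, 0.001, -1.0]]
ft_force: [4.3, -2.2, -3.6]
finger_gap: 0.0154
grip_force: 78.4
```

{"method": "send_rows", "body": {"motion": [1,0,0,0.08,0,1,0,0,0.06,0,1,0,0,0.05,0,1,0,0,0,0]}}

```text
time_s: 17.27
eef_pos: [0.3633, -0.0845, 0.1242]
ee_rot: [[0.865, 0.502, 0.002], [0.502, -0.865, -0.0], [0.001, 0.001, -1.0]]
ft_force: [2.6, -0.3, 5.9]
finger_gap: 0.0155
grip_force: 79.8
```

{"method": "send_rows", "body": {"motion": [1,0,0,0.05,0,1,0,0,0.05,0,1,0,0,0,0]}}

```text
time_s: 17.52
eef_pos: [0.3634, -0.0846, 0.1241]
ee_rot: [[0.865, 0.502, 0.002], [0.502, -0.865, -0.001], [0.002, 0.002, -1.0]]
ft_force: [-2.2, 0.9, 17.5]
finger_gap: 0.0154
grip_force: 80.9
```

The pin is seated: there is no more travel and the force rises to 17 N. I release, go up and check.

{"method": "send_rows", "body": {"motion": [1,0,0,-0.06,0,0.4,0,0,0,0,0.4,0,0,0,0,0.4,0,0,0,0,0.4,0,0,0,0,0.4,0,0,0,0,0.4,0,0,-0.3,0,0.4,0,0,-0.8,0,0.4,0,0,-1,0,0.4,0,0,-1,0,0.4,0,0,-1,0,0.4,0,0,0,0]}}

```text
time_s: 18.52
eef_pos: [0.3649, -0.0853, 0.2304]
ee_rot: [[0.865, 0.502, 0.01], [0.502, -0.865, -0.004], [0.006, 0.008, -1.0]]
ft_force: [0.8, -0.1, 0.6]
finger_gap: 0.051
grip_force: 0.0
```

```bash
python3 - <<'E'
from h import *
s=env.sense(); p,d=env.capture('wrist'); q,ds=env.capture('scene'); print(s['eef_pos'],s['finger_gap'],s['time_s'])
P,uv=cloud('wrist',d,np.ones(d.shape,bool),s)
r=np.hypot(P[:,0]-.3615,P[:,1]+.085)
for a,b in[(.12,.16),(.111,.118),(.104,.1105)]:
    m=(r<.02)&(P[:,2]>a)&(P[:,2]<b); print(a,m.sum(),np.median(P[m],0),P[m,2].max() if m.any() else '')
print(chest('wrist',d,s))
A=cv2.resize(p[60:330,100:430],(440,360),interpolation=2); B=cv2.resize(q[100:190,130:220],(360,360),interpolation=2)
cv2.imwrite('pics/v9.png',np.hstack([A,B]))
E
```

```text
[ 0.36491589 -0.08526512  0.23041651] 0.05101286130030123 18.5167
0.12 681 [ 0.36474786 -0.08406004  0.14896422] 0.15180711996969684
0.111 405 [ 0.3688407  -0.08042399  0.11348176] 0.11794948597291122
0.104 772 [ 0.36637623 -0.07795044  0.10739694] 0.11037687917177702
(np.int64(2627), ((0.460896760225296, -0.1153392344713211), (0.08972486853599548, 0.014838784001767635), 72.75077056884766), array([ 0.46107305, -0.11198878,  0.12334555]))
```

View pics/v9.png

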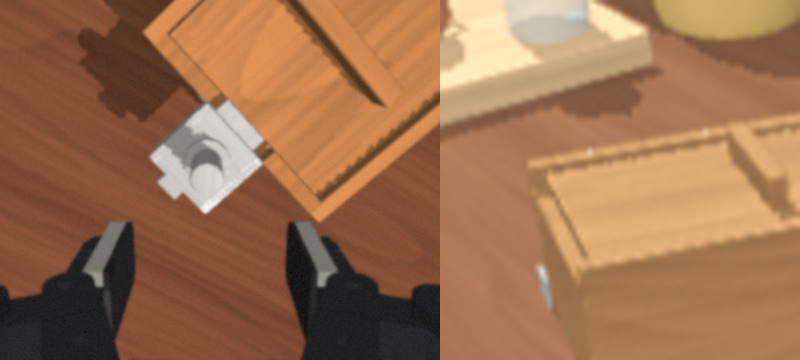

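The pin stands in the fork with its head top at z≈0.150 and its collar top at ≈0.114, so it is home. The lid is still shut and the gripper is clear.

```bash
python3 -c "
from workcell import env
print(env.job_done())"
```

```text
the job is handed in; nothing more can be done
None
```

The lid is shut and the pin is pushed home through the fork and lug with its collar on the fork and released; I handed the job in at about 18.6 s, not having touched the cup, jar or bowl.

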